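# Close the lot-stamping jig: turn its window leaf over the tile bundle and secure it

## Task

Get the lot-stamping jig ready for the stamp. With a fingertip, push the metal leaf, which leans back open on its rest, up and over its spine until it lies flat on its stops above the banded bundle of tiles in the nest, laying it down without a slam; then push the keeper round by its black post until its arm lies over the nose of the leaf and stops. Pick nothing up, and leave the bundle in the nest and the other things on the table where they are.

Things in the scene. Friction and masses are not known exactly. Their poses are not given: they have to be found in the camera images.
- stamping_jig: Jig fixed to the table: plywood board 96 (x) x 245 mm (y), top 15 mm up, from y +85 to -160 mm. Origin on the table under mid-spine; x along the spine, away from the robot at yaw 0, y left, z up. At +y a rest that the open leaf leans on (y 56-71, 71 mm high); at -y the nest (centre y -58, fences 37 mm high), two stop posts for the closed leaf (x +-32, y -101, 51 mm high), then the keeper.
- spine_mid (a point): Middle of the hinge axis of the leaf, on the spine block, 53 mm above the table. Axes as the jig's: x along the hinge axis, y towards the side where the leaf lies open.
- stencil_leaf (a joint): Hinge angle of the leaf: 0 = leaning back on its rest on the jig's +y side, nose 0.30 rad above level; 1.27 = upright; 2.84 = flat and level on the stop posts at -y over the nest (hard stops at both ends). Steady hinge friction, about 0.15 N m: it stays where it is left at any angle and must be pushed all the way. Starts between 0 and 0.35.
- leaf_nose (a point): Middle of the leaf's free end, a rolled edge 8 mm thick, 60 mm long, parallel to the spine, 115 mm from the hinge axis. Leaf: aluminium plate 88 mm wide, 4 mm thick, about 120 g, centred on the axis; window 32 mm wide (x), 30 to 88 mm from the axis, solid from there to the nose. Its x runs along the spine, y from spine to nose. Open, it overhangs board and rest: free space below it.
- keeper_pivot (a point): Pivot of the keeper, an upright axis on a post 16 mm thick beyond the nest; the point is mid-thickness of the arm, 62.5 mm above the table; the pivot screw's head reaches 67 mm. Axes as the jig's.
- keeper_arm (a joint): Keeper angle: 0 = arm points along the jig's -x (to the robot), clear of the leaf; grows clockwise seen from above; 1.57 = arm points along +y over the closed leaf's nose, at its stop. Other stop at -0.8. Steady friction, about 0.03 N m: stays where left. Starts between -0.4 and 0.05. If turned in while the leaf is up, it blocks the leaf.
- keeper_post (a point): Middle of the upright black thumb post near the end of the keeper's arm, 36 mm from the pivot axis: 9 mm thick with a 12 mm head, from 65 mm to 88 mm above the table. The flat steel arm below it is 13 mm wide and lies from 60 to 65 mm above the table; the closed leaf's nose is 57 mm high.
- nest_bundle_mid (a point): Centre of the loose bundle of nine green tiles in a paper band, 49 x 72 x 34 mm, long side along the jig's y, standing in the nest on the board with a few mm of play; its top is 49 mm above the table, 2 mm below the closed leaf.
- lot_stamp_mid (a point): Centre of the wooden lot stamp with a turned handle, 26 x 52 x 73 mm, loose, standing on the table to the right of the jig. Not to be moved.
- row_block_mid (a point): Centre of the plain wooden block 58 x 125 x 30 mm, loose, lying on the table left of the jig, between the crates. Not to be moved.
- spare_bundle_mid (a point): Centre of a second loose banded tile bundle 49 x 72 x 34 mm, waiting on the table to the right of the jig. Not to be moved.

How it is judged:
On the way:
1. the leaf lies flat on its stops over the bundle (value of joint stencil_leaf above 2.81 rad), for 0.2 s.
At the end, for the whole second after the job is handed in: The leaf lies flat on its stops over the nest (within 0.03 rad), the keeper's arm lies over the leaf's nose within 0.15 rad of its stop, both at rest; the bundle is within 10 mm of where it lay in the nest, and the stamp, block and second bundle within 20 mm of where they stood (value of joint stencil_leaf above 2.81 rad and value of joint keeper_arm above 1.42 rad and distance of nest_bundle_mid from where it was at the start of the episode below 0.01 m and distance of each of lot_stamp_mid, row_block_mid, spare_bundle_mid from where it was at the start of the episode below 0.02 m and velocity of joint stencil_leaf between -0.05 and 0.05 rad/s and velocity of joint keeper_arm between -0.05 and 0.05 rad/s); the robot touches nothing.
It fails at once if the leaf is slammed down (faster than 2.5 rad/s in the last third of its way) (value of joint stencil_leaf above 1.9 rad and velocity of joint stencil_leaf above 2.5 rad/s).
It fails at once if the tile bundle is lifted or shoved out of the nest (distance of nest_bundle_mid from where it was at the start of the episode above 0.02 m).
It fails at once if the stamp, the block or the second bundle is picked up or moved (distance of any of lot_stamp_mid, row_block_mid, spare_bundle_mid from where it was at the start of the episode above 0.03 m).
It also fails if it takes over 51 s, if anything falls off the work surface, if the arm or the gripper's body presses on something with over 40 N, if the wrist force passes 120 N, or if a joint passes its speed limit or range.

## Robot

A 6-joint arm with a two-finger parallel gripper is mounted at the origin on a cart in front of the work surface, level with it; the furniture and walls round the work are solid. World frame = base frame: x ahead of the robot, y to its left, z up, the work surface at z = 0. Lengths are in m, angles in rad, forces in N, time in s.
With the tool pointing down it reaches from about 0.325 to 0.9 m from the base axis. Payload 6.1 kg.
Tool frame: the origin (TCP) lies at the centre of the arm's flange, where the gripper is bolted on; the fingertips stand 173 mm ahead of it and the grasp point (between the pads) lies 155 mm ahead of it; x points along the fingers, y is the direction in which the jaws open and shut, and the axes are right-handed (so a half turn about x gives the same grasp; the last joint's range is limited). The gripper opens to 85 mm and grips with 20 to 120 N. Pads are 22 mm wide; open, the fingers measure 114 mm over their backs; the gripper's body (76 mm by 85 mm) begins 54 mm behind the grasp point. The pads swing forward as they close: fully open they stand 13 mm farther back than shut.
Start: joints at [-1.384, 0.22, 1.526, -0, 1.395, -0.126], TCP at [0.192, -0.595, 0.405] pointing down, gripper open.
Joint ranges: [-2.98, 2.98], [-0.91, 2.08], [0.09, 2.57], [-1.24, 4.39], [0.2, 2.65], [-2.68, 2.68]. Speed limits (rad/s): [2.57, 2.57, 3.01, 3.14, 3.14, 3.14].

## Interface

Orientations are given as a rotation vector (axis times angle).
In Python, from bench import ctrl gives the robot as it stands. The module is installed in compiled form; this text tells all that it offers.
- The arm moves only by the shell command python3 -m pendant 'ROWS' [OPENING] [FORCE]. ROWS is JSON, a list of rows, each a list of 4 numbers: the shift along the tool's x, y, z in m, then the turn about the tool's x in degrees. A call has 1 to 8 rows; each row shifts and turns the commanded pose from where the row before left it, along the tool's axes as they then stand; what a row does not reach is not made up. A row lasts 1/8 s, in which the tool goes at most 62.5 mm and 10.7 degrees, less where a joint would pass 70% of its speed; a pose out of reach is approached as far as the arm can. A call is refused whole if a number of a shift passes 0.0625 or a number of a turn 10.7, either way. A call with a gripper value outside its range is refused whole. OPENING is the closure, from -1 (fully open) to 1 (shut), set as the call begins (- or left out, the last holds). The fingers move at their own pace and stop on an object; FORCE is the grip in N (left out, the last holds). Time passes only in rows, so rows that do not move let the fingers close. It gives the time, the measured TCP pose, the force and the opening at its end, in the units of the state.
- ctrl.observe(): the state, without advancing time (a new reading comes with each control period).
- ctrl.snapshot(name): name is "scene" or "top" or "wrist"; returns the picture (400x640x3 uint8, blue, green, red); there is no depth.
- ctrl.camera_model(name): a dict with "fovy" (degrees; the focal length in pixels is half the picture's height over the tangent of half this angle, whatever the lens; pixels are square), "cx", "cy" (the principal point, pixels), "distortion" ([k1, k2, p1, p2, k3] as OpenCV has them; the pictures are not rectified), "extrinsics" (4x4, takes a point from world to camera coordinates); the wrist camera has in their place "T_tool_cam" (4x4, takes a point from camera to tool coordinates, whose origin is the TCP and whose axes are the tool frame's). Camera axes: x right, y down, z forward; pixel columns grow to the right and rows downward; lengths in m; the calibration is good to about 2 mm. A picture is of the moment at which its call begins: read the wrist's pose just before it. camera_model takes no time and is no camera call.
- ctrl.job_done(): hands the job in, once; it reports no verdict.
Trained networks look in the newest picture that a camera, given by its name, has taken for a name from the list of things; names that differ only in an ending like _2 or _b are one class to them, and where a whole thing is asked for, a point or a joint stands for the part that bears it (a point fixed in the world has none). Each returns a list of dicts, best first, with "conf" (0 to 1); they miss things now and then, are a little off and sometimes report something else, mostly with a low value. They report only what shows in the picture. A call takes as long as a camera call.
- ctrl.search_frame(target, camera): "bbox" ([left, top, right, bottom] in pixels, round what is visible of it).
- ctrl.outline_of(target, camera): "pixels" (400x640 bool, what is visible of it) and "bbox" ([left, top, right, bottom] in pixels, round what is visible of it).
The state is a dict: "time": time; "joint_pos": joint angles; "joint_vel": joint speeds; "tau": joint torques, N m; "tcp_pos": TCP position; "orientation": TCP orientation; "wrist_force": force on the tool from outside, world axes, zero at the start; "torque": the same for the moment, N m; "finger_gap": finger opening in m.
Only numpy, scipy, OpenCV 4.12 (cv2) and the standard library are available. Lean on these libraries where they do the work, as an engineer would, in place of code of your own. Each camera call takes 0.05 s, during which the arm holds its last target.

## Working session

There is one attempt and no reset: what is moved stays moved. The work goes in short steps, Python scripts to look and compute and a shell command to move; the robot and the scene stay as the last step left them, time stands still between calls to the robot, and variables do not carry over. Pictures are saved under pics/ and viewed, and the job is handed in when it is done.

```bash
mkdir -p pics; ls; cat > h.py <<'E'
import numpy as np, cv2
from scipy.spatial.transform import Rotation as R
from bench import ctrl
def K(c):
    m=ctrl.camera_model(c); f=200/np.tan(np.radians(m["fovy"])/2)
    return np.array([[f,0,m["cx"]],[0,f,m["cy"]],[0,0,1.]]), np.array(m["distortion"],float), m
def T_cw(c):
    k,d,m=K(c)
    if "extrinsics" in m: return np.array(m["extrinsics"])
    s=ctrl.observe(); T=np.eye(4); T[:3,:3]=R.from_rotvec(s["orientation"]).as_matrix(); T[:3,3]=s["tcp_pos"]
    return np.linalg.inv(T@np.array(m["T_tool_cam"]))
def proj(c,P,T=None):
    k,d,m=K(c); T=T_cw(c) if T is None else T
    P=np.atleast_2d(P).astype(float)
    return cv2.projectPoints(P,cv2.Rodrigues(T[:3,:3])[0],T[:3,3],k,d)[0].reshape(-1,2)
def ray(c,uv,T=None):
    k,d,m=K(c); T=T_cw(c) if T is None else T
    p=cv2.undistortPoints(np.array(uv,float).reshape(-1,1,2),k,d).reshape(-1,2)
    D=np.c_[p,np.ones(len(p))]@T[:3,:3]; o=-T[:3,:3].T@T[:3,3]
    return o,D
def atz(c,uv,z,T=None):
    o,D=ray(c,uv,T); return o+D*((z-o[2])/D[:,2])[:,None]
E
python3 - <<'E'
from h import *
s=ctrl.observe(); print(s)
for c in ("scene","top","wrist"):
    cv2.imwrite(f"pics/{c}0.png",ctrl.snapshot(c))
    T=T_cw(c); print(c,K(c)[0][0,0], -T[:3,:3].T@T[:3,3], T[2,:3])
E
```

```text
pics
{'time': 0.0, 'joint_pos': array([-1.38412949e+00,  2.21263310e-01,  1.52760452e+00, -1.16179906e-05,
        1.39468011e+00, -1.26082568e-01]), 'joint_vel': array([-1.24183569e-04,  2.06351102e-03,  1.06008618e-04,  4.87086603e-04,
        9.24694968e-05,  2.15449533e-04]), 'tau': array([ 7.28480427e-04, -4.96897566e+01, -3.89393091e+01, -1.67607805e-04,
        1.12743294e-02,  2.16672555e-05]), 'tcp_pos': array([ 0.19225341, -0.59442127,  0.40357936]), 'orientation': array([ 2.05341396,  0.32578998, -2.05356083]), 'wrist_force': array([-0.07777658, -0.00459   ,  0.68231346]), 'torque': array([-0.03778707,  0.01300078, -0.09001492]), 'finger_gap': 0.08519498027169452}
scene 361.5380629227375 [-0.04430652 -0.95411068  0.61843059] [ 0.46542459  0.75305169 -0.46507322]
top 416.6182371103964 [ 0.31326978 -0.06708014  1.35682597] [ 0.13901653 -0.00331382 -0.99028452]
wrist 346.5416016906442 [ 0.27077364 -0.56833856  0.37443567] [-0.30314624 -0.09561944 -0.94813463]
```

View pics/scene0.png

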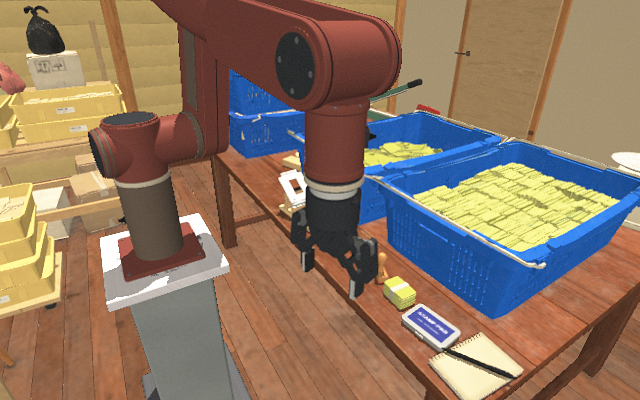

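View pics/top0.png

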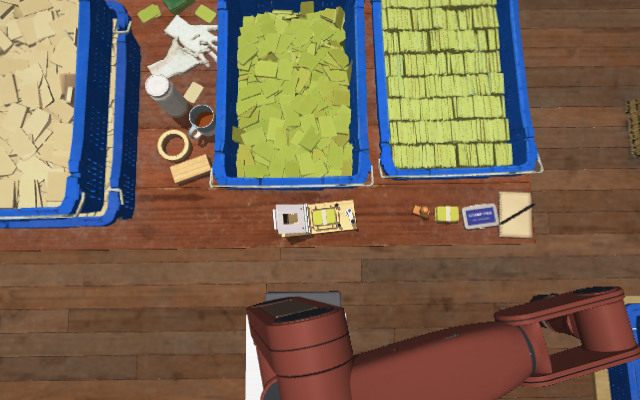

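```bash
python3 - <<'E'
from h import *
for c in ("top","scene"):
  ctrl.snapshot(c)
  for n in ("stamping_jig","stencil_leaf","keeper_post","keeper_arm","nest_bundle_mid","lot_stamp_mid","row_block_mid","spare_bundle_mid"):
    try: print(c,n,[(np.round(r["bbox"]).tolist(),round(r["conf"],2)) for r in ctrl.search_frame(n,c)][:3])
    except Exception as e: print(n,e)
E
```

```text
top stamping_jig [([274.0, 199.0, 359.0, 239.0], 0.88)]
top stencil_leaf [([271.0, 206.0, 309.0, 234.0], 0.84)]
top keeper_post [([347.0, 211.0, 355.0, 222.0], 0.42)]
top keeper_arm [([272.0, 205.0, 309.0, 235.0], 0.71), ([350.0, 212.0, 357.0, 223.0], 0.43)]
top nest_bundle_mid [([313.0, 212.0, 335.0, 226.0], 0.75)]
top lot_stamp_mid [([415.0, 204.0, 429.0, 221.0], 0.58)]
top row_block_mid [([173.0, 156.0, 210.0, 185.0], 0.6)]
top spare_bundle_mid [([435.0, 208.0, 457.0, 223.0], 0.66)]
scene stamping_jig [([283.0, 172.0, 311.0, 233.0], 0.87)]
scene stencil_leaf [([278.0, 171.0, 304.0, 208.0], 0.67)]
scene keeper_post []
scene keeper_arm []
scene nest_bundle_mid []
scene lot_stamp_mid [([374.0, 252.0, 386.0, 282.0], 0.65)]
scene row_block_mid [([283.0, 155.0, 299.0, 170.0], 0.61)]
scene spare_bundle_mid [([382.0, 277.0, 418.0, 312.0], 0.69)]
```

The scene picture shows the arm hiding most of the jig. The top picture has the jig at (274–359, 199–239), with the leaf open on the left, the bundle in the middle and the keeper at right, near (350, 215). I'll enlarge it and get coarse positions.

```bash
python3 - <<'E'
from h import *
im=ctrl.snapshot("top")
cv2.imwrite("pics/top_crop.png",cv2.resize(im[190:250,260:370],None,fx=7,fy=7,interpolation=cv2.INTER_CUBIC))
for n,uv,z in (("bundle",(324,219),.049),("leafmid",(290,220),.07),("post",(350,215),.08),("stamp",(422,212),.03),("spare",(446,215),.034),("block",(191,170),.03)):
    print(n,atz("top",[uv],z).round(3))
T=np.array(ctrl.camera_model("wrist")["T_tool_cam"]);print(T.round(3))
E
```

```text
bundle [[ 0.443 -0.094  0.049]]
leafmid [[0.439 0.012 0.07 ]]
post [[ 0.451 -0.174  0.08 ]]
stamp [[ 0.463 -0.409  0.03 ]]
spare [[ 0.452 -0.485  0.034]]
block [[0.611 0.335 0.03 ]]
[[ 0.001 -0.318  0.948  0.029]
 [ 1.    -0.    -0.001 -0.001]
 [ 0.001  0.948  0.318 -0.083]
 [ 0.     0.     0.     1.   ]]
```

View pics/top_crop.png

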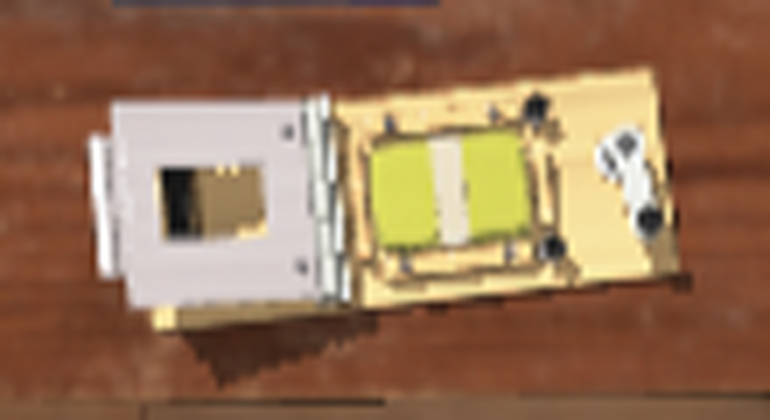

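View pics/wrist0.png

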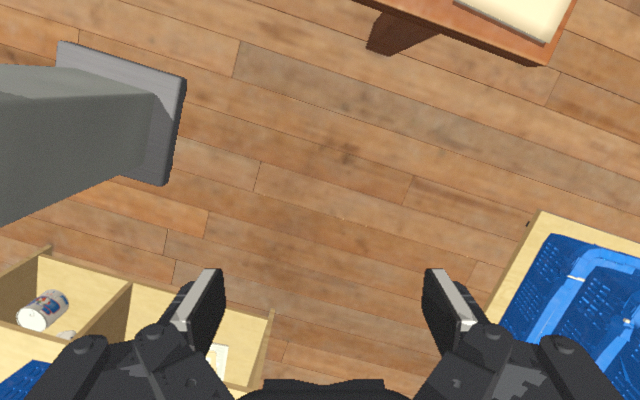

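The jig has a yaw of a few degrees. The leaf is open, and the keeper's post points towards the robot and slightly right, so its angle is slightly negative. Next I'll work out the move for a close wrist view.

```bash
cat >> h.py <<'E'
def rows(target,turn=0,n=8):
    "world target TCP xyz; tool rows without turn"
    s=ctrl.observe(); M=R.from_rotvec(s["orientation"]).as_matrix()
    d=M.T@(np.array(target)-s["tcp_pos"]); return d
def axes():
    s=ctrl.observe(); return R.from_rotvec(s["orientation"]).as_matrix()
E
python3 - <<'E'
from h import *
# board corners right end z=.015: crop px/7+offset
c=np.array([[335,100],[655,70],[680,280],[365,305],[155,328]])/7+[260,190]
P=atz("top",c,.015);print(P.round(3)); d=P[0]-P[1];print("yaw",np.arctan2(-d[0],d[1])); d=P[3]-P[2];print(np.arctan2(-d[0],d[1]))
d=P[4]-P[2];print("yaw",np.arctan2(-d[0],d[1]),np.linalg.norm(d))
print("pivot",atz("top",np.array([[625,145]])/7+[260,190],.067).round(3),"post",atz("top",np.array([[650,218]])/7+[260,190],.088).round(3))
print("spine",atz("top",np.array([[325,195]])/7+[260,190],.053).round(3))
print("crate rim",atz("top",[[290,187],[330,187]],.15).round(3))
print(axes().round(3)); print(rows([.48,-.07,.36]).round(4))
E
```

```text
[[ 0.495 -0.043  0.015]
 [ 0.507 -0.192  0.015]
 [ 0.409 -0.201  0.015]
 [ 0.4   -0.056  0.015]
 [ 0.391  0.041  0.015]]
yaw 0.08003693080729511
0.064700843497244
yaw 0.0766966457374638 0.2424496083240933
pivot [[ 0.466 -0.173  0.067]] post [[ 0.431 -0.182  0.088]]
spine [[ 0.447 -0.039  0.053]]
crate rim [[ 0.529  0.006  0.15 ]
 [ 0.527 -0.111  0.15 ]]
[[ 0.     0.308 -0.951]
 [ 0.    -0.951 -0.308]
 [-1.     0.    -0.   ]]
[ 0.0447 -0.4107 -0.4352]
```

```bash
python3 -m pendant '[[0,-0.041,-0.0435,0],[0,-0.041,-0.0435,0],[0,-0.041,-0.0435,0],[0,-0.041,-0.0435,0],[0.005,-0.041,-0.0435,0],[0.01,-0.041,-0.0435,0],[0.015,-0.041,-0.0435,0],[0.015,-0.041,-0.0435,0]]' 1 20
python3 -m pendant '[[0,-0.041,-0.0435,0],[0,-0.041,-0.0435,6.8],[0,0,0,6.7],[0,0,0,0]]'
python3 - <<'E'
from h import *
s=ctrl.observe(); print(s["time"],s["tcp_pos"],axes().round(3),s["joint_pos"].round(2))
im=ctrl.snapshot("wrist"); cv2.imwrite("pics/w1.png",im)
for n in ("stamping_jig","stencil_leaf","keeper_post","keeper_arm","nest_bundle_mid"):
    print(n,[(np.round(r["bbox"]).tolist(),round(r["conf"],2)) for r in ctrl.search_frame(n,"wrist")][:3])
E
```

```text
time: 2.1
tcp_pos: [0.4231, -0.1737, 0.3599]
orientation: [2.054, 0.322, -2.051]
wrist_force: [0.8, -0.2, 0.6]
finger_gap: 0.0001
time: 2.6
tcp_pos: [0.4802, -0.0699, 0.3597]
orientation: [2.18, 0.087, -2.18]
wrist_force: [0.5, -0.4, -0.2]
finger_gap: 0.0
2.6 [ 0.48023339 -0.06992196  0.35974196] [[ 0.     0.08  -0.997]
 [-0.    -0.997 -0.08 ]
 [-1.     0.     0.   ]] [-0.31 -0.08  1.93 -0.    1.29  1.18]
stamping_jig [([118.0, 191.0, 462.0, 316.0], 0.82)]
stencil_leaf [([121.0, 194.0, 287.0, 312.0], 0.93)]
keeper_post []
keeper_arm [([430.0, 212.0, 460.0, 272.0], 0.92)]
nest_bundle_mid [([305.0, 202.0, 388.0, 249.0], 0.62)]
```

View pics/w1.png

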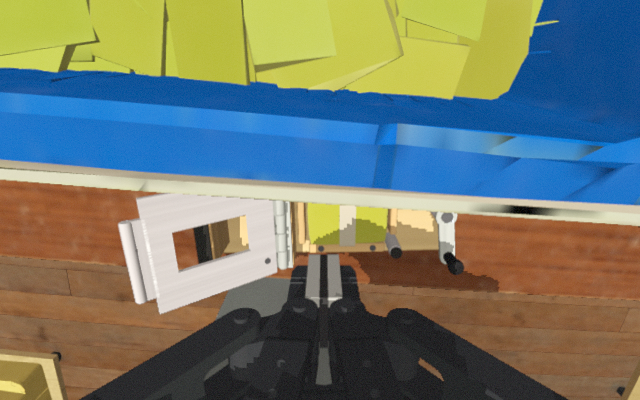

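The wrist picture shows the nose edge at (122–138, 222–302), the hinge barrel at (285, 200–268), the pivot at (447, 216) and the post head at (457, 267). The crate rim hides the far edge, so I'll back off a little and look again.

```bash
python3 -m pendant '[[0,0,0.03,0],[0,0,0,0]]' 
python3 - <<'E'
from h import *
s=ctrl.observe(); print(s["time"],s["tcp_pos"],s["wrist_force"])
im=ctrl.snapshot("wrist"); cv2.imwrite("pics/w2.png",im)
cv2.imwrite("pics/w2L.png",cv2.resize(im[190:400,100:300],None,fx=3.8/1.4,fy=3.8/1.4,interpolation=cv2.INTER_CUBIC))
cv2.imwrite("pics/w2R.png",cv2.resize(im[200:340,280:480],None,fx=4,fy=4,interpolation=cv2.INTER_CUBIC))
E
```

```text
time: 3.15
tcp_pos: [0.449, -0.0735, 0.3594]
orientation: [2.182, 0.083, -2.184]
wrist_force: [0.3, 0.0, 0.5]
finger_gap: 0.0001
3.15 [ 0.44897965 -0.07349651  0.35941696] [0.2641762  0.0063937  0.50012399]
```

View pics/w2L.png

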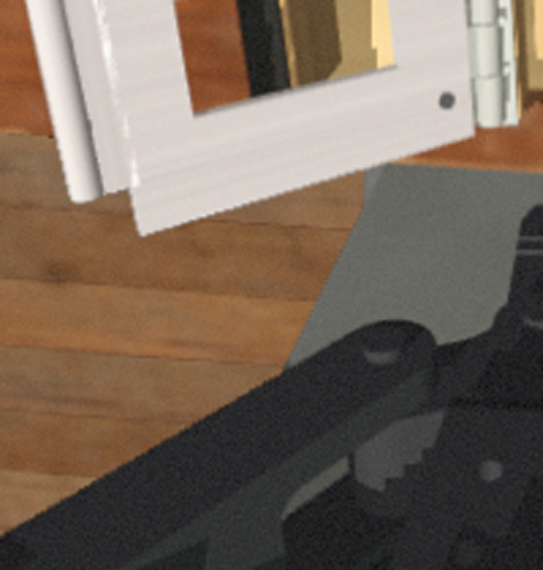

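View pics/w2R.png

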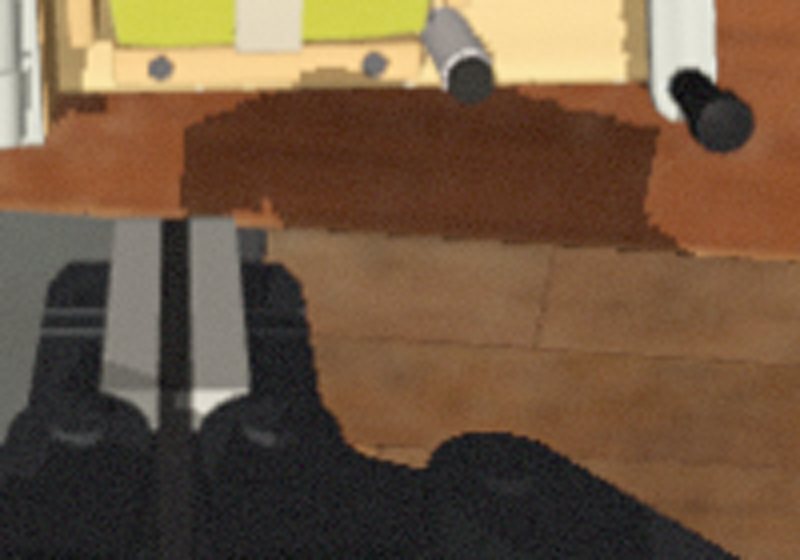

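Backing off pushed the jig up in the picture, so the first view is the more useful one. I'll zoom into w1 for the feature pixels.

```bash
python3 - <<'E'
import cv2
im=cv2.imread("pics/w1.png")
cv2.imwrite("pics/w1L.png",cv2.resize(im[180:320,110:300],None,fx=4,fy=4,interpolation=cv2.INTER_CUBIC))
cv2.imwrite("pics/w1R.png",cv2.resize(im[190:320,280:480],None,fx=4,fy=4,interpolation=cv2.INTER_CUBIC))
E
```

```text
(no output)
```

View pics/w1L.png

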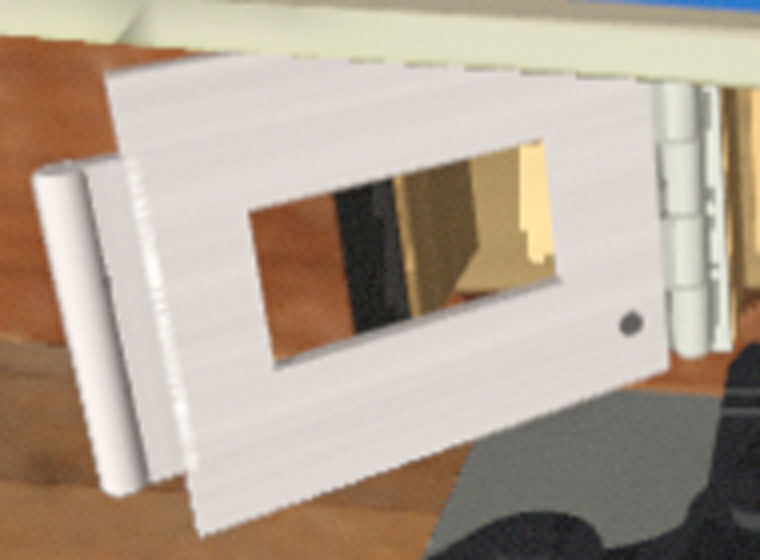

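View pics/w1R.png

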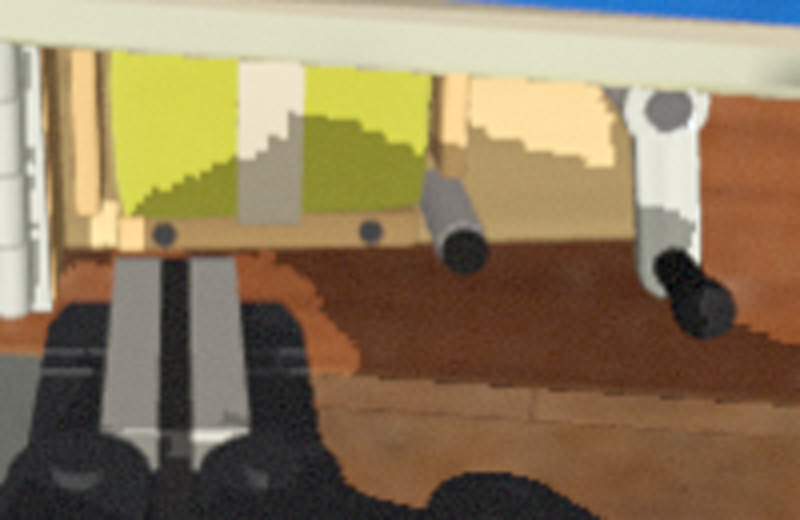

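The zoomed pictures show the leaf as a plate with a narrower tongue carrying the rolled nose. I'll now fit jig pose, leaf angle and keeper angle to these pixels.

```bash
cat > fit.py <<'E'
from h import *
from scipy.optimize import least_squares
Tc=np.array(ctrl.camera_model("wrist")["T_tool_cam"])
def TT(p,rv):
    T=np.eye(4);T[:3,:3]=R.from_rotvec(rv).as_matrix();T[:3,3]=p;return np.linalg.inv(T@Tc)
r1=R.from_matrix(np.array([[0,.08,-.997],[0,-.997,-.08],[-1,0,0]])).as_rotvec()
T1=TT([.48023,-.06992,.35974],r1); T2=TT([.44898,-.0735,.35942],[2.182,.083,-2.184])
def model(q):
    ox,oy,yaw,ph,px,py,k=q
    c,s=np.cos(yaw),np.sin(yaw)
    W=lambda x,y,z:np.array([ox+c*x-s*y,oy+s*x+c*y,z])
    L=lambda x,r,n=0.002:W(x,r*np.cos(ph)-n*np.sin(ph),.053+r*np.sin(ph)+n*np.cos(ph))
    post=W(px-.036*np.cos(k),py+.036*np.sin(k),.088)
    return W,L,post,W(px,py,.067)
def obs(q):
    W,L,post,piv=model(q)
    a=[("w1",L(.03,.115,0),(125,223)),("w1",L(-.03,.115,0),(140.5,303)),
     ("w1",L(.016,.088),(172.5,233)),("w1",L(-.016,.088),(178.75,271.75)),("w1",L(-.016,.03),(249.25,250.5)),("w1",L(.016,.03),(245.5,215)),
     ("w1",W(-.032,-.101,.051),(395.75,252.5)),("w1",post,(455.75,267)),("w1",piv,(447,217.5)),
     ("w2",W(-.032,-.101,.051),(397.5,220)),("w2",post,(460.5,230.5)),
     ("w2",L(-.03,.115,0),(131.3,263)),("w2",L(-.016,.088),(170.7,232.4)),("w2",L(-.016,.03),(246.3,214.7)),
     ("top",W(.048,-.16,.015),(655/7+260,200)),("top",W(-.048,-.16,.015),(680/7+260,230)),("top",post,(650/7+260,190+218/7)),("top",piv,(625/7+260,190+145/7)),
     ("top",W(-.032,-.101,.051),(553/7+260,190+245/7)),("top",W(.032,-.101,.051),(537/7+260,190+105/7))]
    return a
def res(q):
    o=[]
    for c,P,uv in obs(q):
        p=proj("top",P) if c=="top" else proj("wrist",P,T1 if c=="w1" else T2)
        o.append((p[0]-uv)*(1.5 if c=="top" else 1))
    return np.array(o).ravel()
if __name__=="__main__":
    f=least_squares(res,[.446,-.037,.077,.4,0.01,-.14,-.25],loss="soft_l1")
    print("ox oy yaw phi px py k",f.x.round(4)," theta",f.x[3]-.3)
    print(res(f.x).reshape(-1,2).round(1).tolist())
    W,L,post,piv=model(f.x); print("nose",L(0,.115,0).round(4),"post",post.round(4),"piv",piv.round(4))
E
python3 fit.py
```

```text
Traceback (most recent call last):
  File "fit.py", line 32, in <module>
    f=least_squares(res,[.446,-.037,.077,.4,0.01,-.14,-.25],loss="soft_l1")
  File "fit.py", line 28, in res
    p=proj("top",P) if c=="top" else proj("wrist",P,T1 if c=="w1" else T2)
                                     ~~~~^^^^^^^^^^^^^^^^^^^^^^^^^^^^^^^^^
  File "h.py", line 13, in proj
    k,d,m=K(c); T=T_cw(c) if T is None else T
          ~^^^
  File "h.py", line 5, in K
    m=ctrl.camera_model(c); f=200/np.tan(np.radians(m["fovy"])/2)
ValueError: time passes only in moves, steps and waits
```

The simulator limits how often `camera_model` may be called, so I'll cache it.

```bash
python3 - <<'E'
s=open("h.py").read()
s=s.replace('def K(c):\n    m=ctrl.camera_model(c);','import functools\n@functools.lru_cache\ndef cm(c): return ctrl.camera_model(c)\ndef K(c):\n    m=cm(c);')
open("h.py","w").write(s)
E
python3 fit.py
```

```text
ox oy yaw phi px py k [ 0.4474 -0.0335  0.0931  0.6571  0.0094 -0.1391 -0.1076]  theta 0.35707416079667614
[[-0.1, -0.5], [1.4, -1.8], [-0.9, -0.2], [-0.3, 1.2], [1.1, 0.2], [1.6, -0.7], [-1.5, 1.6], [0.5, 1.3], [0.1, -0.7], [-1.7, 1.0], [-0.0, 0.8], [1.3, -0.7], [0.3, 1.6], [0.2, 0.4], [-1.9, -1.3], [-1.9, -2.4], [-1.6, -1.5], [-1.0, -1.7], [-1.9, -0.8], [-2.0, -0.9]]
nose [0.439  0.0571 0.1232] post [ 0.4344 -0.1783  0.088 ] piv [ 0.4697 -0.1711  0.067 ]
```

The fit is good (residuals of 1–2 px): leaf angle about 0.35 rad, keeper about −0.11 rad, nose at z≈0.123. Next I'll plan the push path in the tool axes.

```bash
cat > plan.py <<'E'
from h import *
q=[.4474,-.0335,.0931]
c,s_=np.cos(q[2]),np.sin(q[2])
def W(x,y,z): return np.array([q[0]+c*x-s_*y,q[1]+s_*x+c*y,z+.173])
def D(pts):
    M=axes(); s=ctrl.observe(); print("t",s["time"],"tcp",s["tcp_pos"].round(4),"F",s["wrist_force"].round(1),"q",s["joint_pos"].round(2))
    p=s["tcp_pos"]
    Mi=np.array([[c,s_],[-s_,c]])@(p[:2]-q[:2]); print("tip in jig",Mi.round(4),(p[2]-.173).round(4))
    for a in pts:
        t=W(*np.array(a)/1000); print(a,(M.T@(t-p)*1000).round(1)); p=t
E
python3 - <<'E'
from plan import *
D([(0,130,185),(0,130,109),(0,110,109),(0,98.6,121.5),(0,85.4,132.5),(0,70.7,140.5),(0,54.8,146),(0,38,149.3),(0,20.9,151),(0,3.7,150),(0,-14,148),(0,-31,143),(0,-44.5,136)])
E
```

```text
t 3.2 tcp [ 0.4498 -0.0735  0.3598] F [0.8 0.2 0.3] q [-0.34 -0.16  2.    0.    1.3   1.16]
tip in jig [-0.0014 -0.0401] 0.1868
(0, 130, 185) [   1.8 -170.1    1.6]
(0, 130, 109) [76.  -0.   0.1]
(0, 110, 109) [ 0.  20.  -0.3]
(0, 98.6, 121.5) [-12.5  11.4  -0.2]
(0, 85.4, 132.5) [-11.   13.2  -0.2]
(0, 70.7, 140.5) [-8.  14.7 -0.3]
(0, 54.8, 146) [-5.5 15.9 -0.3]
(0, 38, 149.3) [-3.3 16.8 -0.3]
(0, 20.9, 151) [-1.7 17.1 -0.3]
(0, 3.7, 150) [ 1.  17.2 -0.3]
(0, -14, 148) [ 2.  17.7 -0.3]
(0, -31, 143) [ 5.  17.  -0.3]
(0, -44.5, 136) [ 7.  13.5 -0.2]
```

```bash
python3 -m pendant '[[0,-0.0425,0,0],[0,-0.0425,0,0],[0,-0.0425,0,0],[0,-0.0425,0.001,0],[0.039,0,0,0],[0.039,0,0,0],[0,0,0,0]]' 
python3 - <<'E'
from plan import *
D([(0,110,109)])
cv2.imwrite("pics/w3.png",ctrl.snapshot("wrist"))
E
```

```text
time: 4.08
tcp_pos: [0.4349, 0.0964, 0.2791]
orientation: [2.175, 0.085, -2.189]
wrist_force: [-0.5, -0.0, -0.2]
finger_gap: -0.0004
t 4.075 tcp [0.4349 0.0964 0.2791] F [-0.5 -0.  -0.2] q [ 0.04 -0.08  2.09  0.    1.13  1.53]
tip in jig [-0.0003  0.1305] 0.1061
(0, 110, 109) [-2.9 20.5 -0.6]
```

View pics/w3.png

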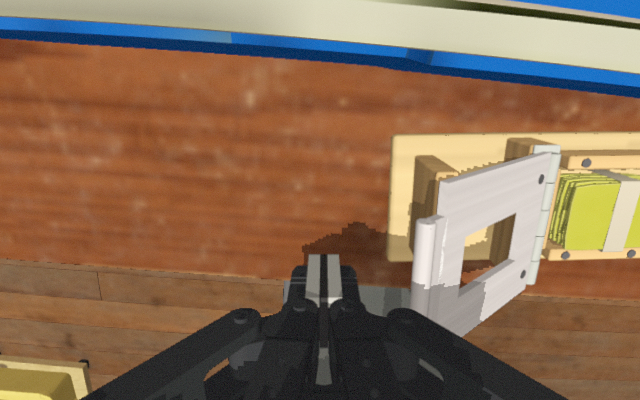

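The picture shows the closed fingertip at (322, 258) and the nose roll at columns 415–437, rows 218–305. The finger is level with mid-nose and to its left, about 80 px away, as planned. Starting the push up.

```bash
python3 -m pendant '[[-0.001,0.02,0,0],[-0.0115,0.012,0,0],[-0.0105,0.013,0,0],[-0.008,0.0145,0,0],[0,0,0,0]]' 
python3 - <<'E'
from plan import *
D([(0,70.7,140.5)])
cv2.imwrite("pics/w4.png",ctrl.snapshot("wrist"))
E
```

```text
time: 4.75
tcp_pos: [0.4423, 0.0367, 0.3176]
orientation: [2.191, 0.084, -2.176]
wrist_force: [-0.4, 5.9, 8.7]
finger_gap: -0.0001
t 4.75 tcp [0.4423 0.0367 0.3176] F [-0.4  5.9  8.7] q [-0.1  -0.14  2.07  0.    1.21  1.4 ]
tip in jig [0.0015 0.0704] 0.1446
(0, 70.7, 140.5) [ 4.1 -0.3  1.5]
```

View pics/w4.png

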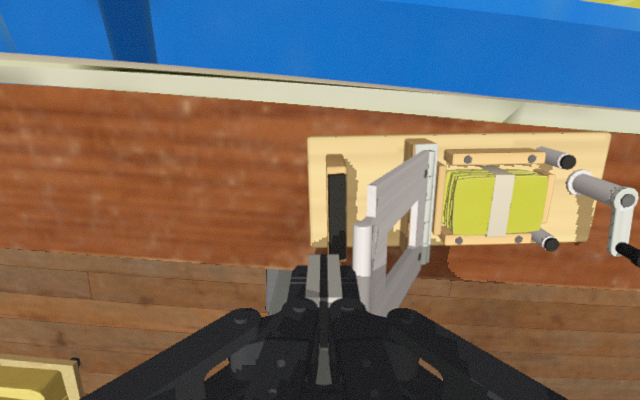

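Contact is made: the leaf is rising (about 1.1 rad above level), with the nose roll against the finger at (362, 240). Continuing over the top.

```bash
python3 -m pendant '[[-0.001,0.0155,0.001,0],[-0.003,0.0165,0,0],[-0.002,0.017,0,0],[0.001,0.017,0,0],[0,0,0,0]]' 
python3 - <<'E'
from plan import *
D([(0,3.7,150),(0,-14,148),(0,-31,143),(0,-44.5,136),(0,-56.3,127.4),(0,-66.7,117)])
cv2.imwrite("pics/w5.png",ctrl.snapshot("wrist"))
E
```

```text
time: 5.42
tcp_pos: [0.4447, -0.0303, 0.3178]
orientation: [2.183, 0.081, -2.183]
wrist_force: [0.6, 0.1, -0.8]
finger_gap: 0.0002
t 5.425 tcp [ 0.4447 -0.0303  0.3178] F [ 0.6  0.1 -0.8] q [-0.25 -0.14  2.06 -0.    1.21  1.25]
tip in jig [-0.0024  0.0034] 0.1448
(0, 3.7, 150) [-5.2 -0.3 -2.4]
(0, -14, 148) [ 2.  17.7 -0.3]
(0, -31, 143) [ 5.  17.  -0.3]
(0, -44.5, 136) [ 7.  13.5 -0.2]
(0, -56.3, 127.4) [ 8.6 11.8 -0.2]
(0, -66.7, 117) [10.4 10.4 -0.2]
```

View pics/w5.png

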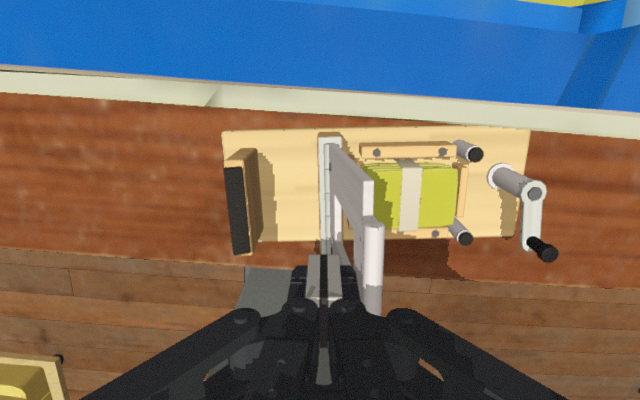

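The leaf is just past upright, with the nose at (373, 250) ahead of the finger. Continuing down the far side in the same small steps.

```bash
python3 -m pendant '[[-0.002,0.0175,-0.002,0],[0.004,0.017,0,0],[0.007,0.0135,0,0],[0.0085,0.012,0,0],[0,0,0,0]]' 
python3 - <<'E'
from plan import *
D([(0,-56.3,127.4),(0,-66.7,117),(0,-75.5,105.2),(0,-82.3,92.2),(0,-85.8,83.1),(0,-88.3,73.7),(0,-90,64),(0,-90.5,55)])
cv2.imwrite("pics/w6.png",ctrl.snapshot("wrist"))
E
```

```text
time: 6.1
tcp_pos: [0.4509, -0.0893, 0.299]
orientation: [2.181, 0.083, -2.185]
wrist_force: [-0.2, 1.0, 0.1]
finger_gap: -0.0
t 6.1 tcp [ 0.4509 -0.0893  0.299 ] F [-0.2  1.   0.1] q [-0.37 -0.07  2.05 -0.    1.17  1.13]
tip in jig [-0.0017 -0.0559] 0.126
(0, -56.3, 127.4) [-1.4  0.4 -1.7]
(0, -66.7, 117) [10.4 10.4 -0.2]
(0, -75.5, 105.2) [11.8  8.8 -0.2]
(0, -82.3, 92.2) [13.   6.8 -0.1]
(0, -85.8, 83.1) [ 9.1  3.5 -0.1]
(0, -88.3, 73.7) [ 9.4  2.5 -0.1]
(0, -90, 64) [ 9.7  1.7 -0.1]
(0, -90.5, 55) [ 9.   0.5 -0. ]
```

View pics/w6.png

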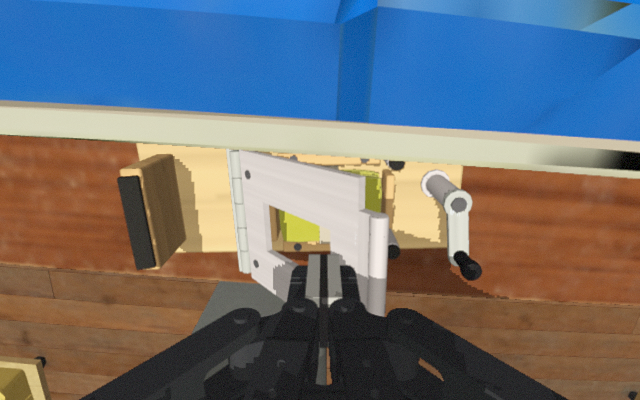

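The leaf is leaning over the nest, about 2.3 rad from level. The finger is at (318, 260), on the solid strip between window and nose. Laying it down now in slower steps.

```bash
python3 -m pendant '[[0.009,0.0105,-0.0015,0],[0.0115,0.009,0,0],[0.012,0.0065,0,0],[0.010,0.004,0,0],[0.009,0.0025,0,0],[0.009,0.0015,0,0],[0,0,0,0]]' 
python3 - <<'E'
from plan import *
D([(0,-90.5,55)])
cv2.imwrite("pics/w7.png",ctrl.snapshot("wrist"))
E
```

```text
time: 7.02
tcp_pos: [0.455, -0.122, 0.2387]
orientation: [2.181, 0.085, -2.185]
wrist_force: [0.5, 0.1, 0.9]
finger_gap: -0.0002
t 7.025 tcp [ 0.455  -0.122   0.2387] F [0.5 0.1 0.9] q [-0.43  0.05  2.06  0.    1.04  1.06]
tip in jig [-0.0007 -0.0889] 0.0657
(0, -90.5, 55) [10.7  1.6 -0.7]
```

View pics/w7.png

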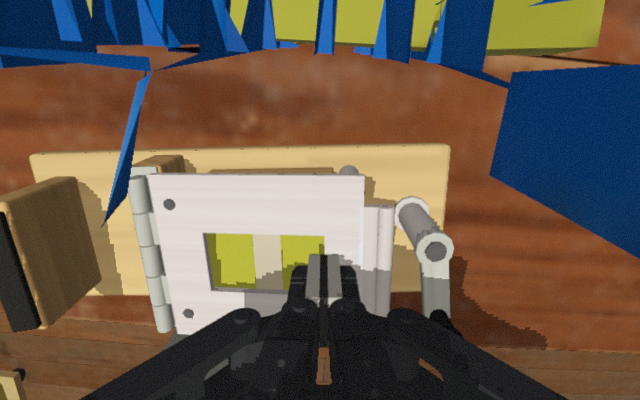

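The leaf is nearly flat, and the finger is on the solid strip near the nose at (324, 262). The wrist camera clips the crate wall in the picture, but the force reads about zero. Now the last centimetre, with a light press.

```bash
python3 -m pendant '[[0.0045,0.001,0,0],[0.0045,0.0005,0,0],[0.003,0,0,0],[0.0015,0,0,0],[0,0,0,0],[0,0,0,0]]' 
python3 - <<'E'
from plan import *
D([(0,-90.5,55)])
cv2.imwrite("pics/w8.png",ctrl.snapshot("wrist"))
E
```

```text
time: 7.82
tcp_pos: [0.4559, -0.1239, 0.228]
orientation: [2.182, 0.084, -2.182]
wrist_force: [-6.2, 3.4, 17.4]
finger_gap: 0.0003
t 7.825 tcp [ 0.4559 -0.1239  0.228 ] F [-6.2  3.4 17.4] q [-0.43  0.07  2.06 -0.    1.02  1.06]
tip in jig [ 0.0001 -0.0908] 0.055
(0, -90.5, 55) [-0.  -0.3  0.1]
```

View pics/w8.png

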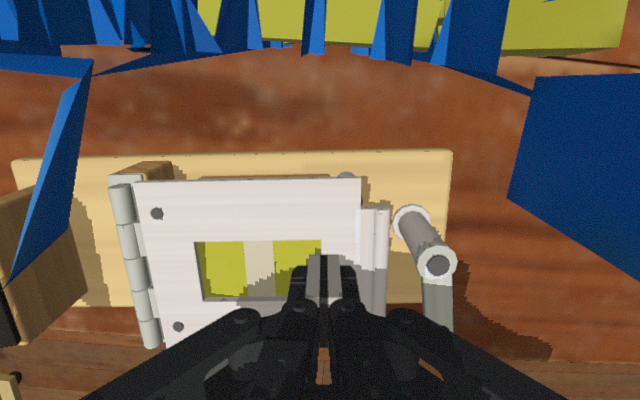

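The tip stands at 55.0 mm with 17 N on it, which is the height of the closed leaf's top, so the leaf is flat on its stops. Next I'll lift off and re-check the leaf and keeper.

```bash
python3 -m pendant '[[-0.025,0,0,0],[-0.05,0,0,0],[-0.05,0.03,0,0],[-0.0,0.03,0.0,0],[0,0,0,0]]' 
python3 - <<'E'
from plan import *
D([(-26,-180,125),(-26,-180,73)])
im=ctrl.snapshot("wrist");cv2.imwrite("pics/w9.png",im)
im=ctrl.snapshot("top")
cv2.imwrite("pics/top2.png",cv2.resize(im[190:250,260:370],None,fx=7,fy=7,interpolation=cv2.INTER_CUBIC))
E
```

```text
time: 8.5
tcp_pos: [0.4603, -0.185, 0.3519]
orientation: [2.184, 0.081, -2.181]
wrist_force: [-0.6, 0.2, -0.3]
finger_gap: 0.0
t 8.5 tcp [ 0.4603 -0.185   0.3519] F [-0.6  0.2 -0.3] q [-0.54 -0.05  1.91 -0.    1.27  0.95]
tip in jig [-0.0013 -0.1521] 0.1789
(-26, -180, 125) [53.9 28.3 24.3]
(-26, -180, 73) [52.  -0.1  0.1]
```

View pics/w9.png

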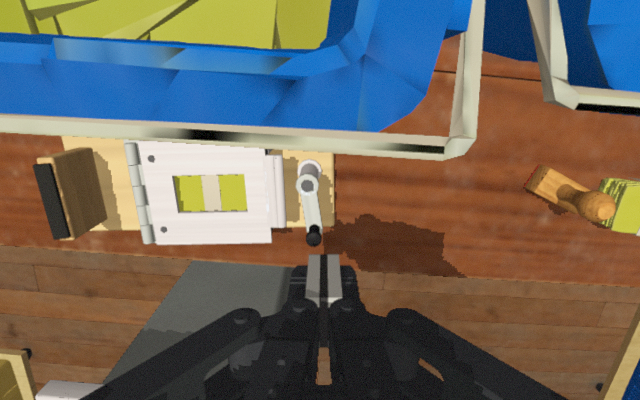

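View pics/top2.png

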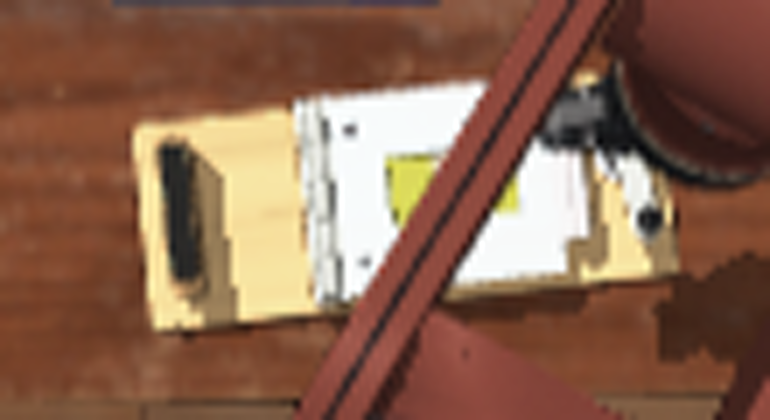

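Leaf flat over the bundle. In w9 the pivot screw is at (307, 184) and the post head at (314, 235). I'll check these against the fit.

```bash
python3 - <<'E'
from plan import *
T=T_cw("wrist")
for n,uv,z in (("post",(314,235),.088),("piv",(307,184),.067),("noseNear",(281,227),.057),("noseFar",(273,156),.057)):
    p=atz("wrist",[uv],z,T)[0]; d=p[:2]-q[:2]; print(n,p.round(4),"jig",(c*d[0]+s_*d[1]).round(4),(-s_*d[0]+c*d[1]).round(4))
D([(-26,-182,125),(-26,-182,74),(-26.4,-163.5,74),(-30,-154,74),(-33,-143.4,74),(-31,-133.4,74),(-26,-125,74),(-20.6,-117.5,74),(-13.7,-111.6,74),(-7.6,-107,74)])
E
```

```text
post [ 0.4378 -0.1767  0.088 ] jig -0.0229 -0.1417
piv [ 0.4702 -0.1687  0.067 ] jig 0.0101 -0.1367
noseNear [ 0.429  -0.1492  0.057 ] jig -0.0291 -0.1135
noseFar [ 0.4877 -0.1409  0.057 ] jig 0.0301 -0.1107
t 8.6 tcp [ 0.4598 -0.1833  0.3504] F [-0.4  0.2  0.2] q [-0.54 -0.05  1.92  0.    1.27  0.96]
tip in jig [-0.0016 -0.1503] 0.1774
(-26, -182, 125) [52.4 32.1 23.8]
(-26, -182, 74) [51.   0.1 -0.1]
(-26.4, -163.5, 74) [  0.  -18.5   0.7]
(-30, -154, 74) [ 0.  -9.4  3.8]
(-33, -143.4, 74) [  0.  -10.5   3.2]
(-31, -133.4, 74) [  0.  -10.   -1.8]
(-26, -125, 74) [ 0.  -8.5 -4.9]
(-20.6, -117.5, 74) [ 0.  -7.6 -5.3]
(-13.7, -111.6, 74) [-0.  -6.  -6.8]
(-7.6, -107, 74) [-0.  -4.7 -6. ]
```

Consistent within 2–3 mm. The nose ends come out at jig x −29/+30, y about −112, as they should with the leaf flat. Moving to the −y side of the post.

```bash
python3 -m pendant '[[0,0.032,0.024,0],[0.050,0,0,0],[0.050,0,0,0],[0.003,0,0,0],[0,0,0,0]]' 
python3 - <<'E'
from plan import *
D([(-26.4,-163.5,74)])
im=ctrl.snapshot("wrist");cv2.imwrite("pics/w10.png",im)
E
```

```text
time: 9.22
tcp_pos: [0.4391, -0.217, 0.2489]
orientation: [2.182, 0.085, -2.182]
wrist_force: [0.4, 0.3, 0.6]
finger_gap: -0.0
t 9.225 tcp [ 0.4391 -0.217   0.2489] F [0.4 0.3 0.6] q [-0.62  0.07  2.    0.    1.06  0.87]
tip in jig [-0.0253 -0.1819] 0.0759
(-26.4, -163.5, 74) [  1.9 -18.4   1.4]
```

View pics/w10.png

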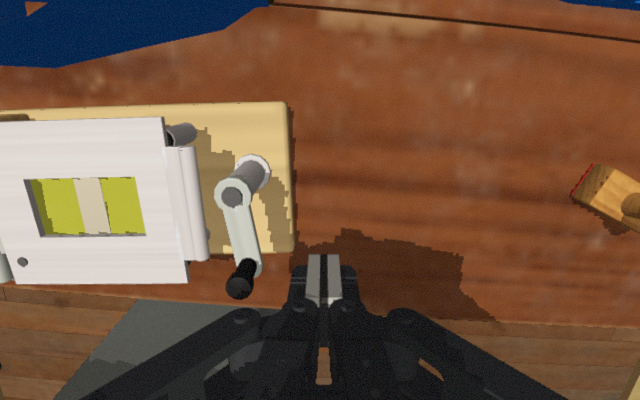

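The picture shows the post head at (238, 286) and the finger at (322, 260), at post height on its right-hand side, with clear space between. Sweeping the keeper's first half.

```bash
python3 -m pendant '[[0.002,-0.0185,0.0015,0],[0,-0.0095,0.004,0],[0,-0.0105,0.003,0],[0,-0.010,-0.002,0],[0,0,0,0]]' 
python3 - <<'E'
from plan import *
D([(-26,-125,74),(-20.6,-117.5,74),(-13.7,-111.6,74),(-7.6,-107,74)])
im=ctrl.snapshot("wrist");cv2.imwrite("pics/w11.png",im)
E
```

```text
time: 9.9
tcp_pos: [0.4284, -0.1686, 0.2462]
orientation: [2.181, 0.086, -2.182]
wrist_force: [0.3, -0.3, -0.4]
finger_gap: 0.0002
t 9.9 tcp [ 0.4284 -0.1686  0.2462] F [ 0.3 -0.3 -0.4] q [-0.55  0.01  2.08  0.    1.05  0.95]
tip in jig [-0.0315 -0.1327] 0.0732
(-26, -125, 74) [-0.8 -7.8 -5.3]
(-20.6, -117.5, 74) [ 0.  -7.6 -5.3]
(-13.7, -111.6, 74) [ 0.  -6.  -6.8]
(-7.6, -107, 74) [ 0.  -4.7 -6. ]
```

View pics/w11.png

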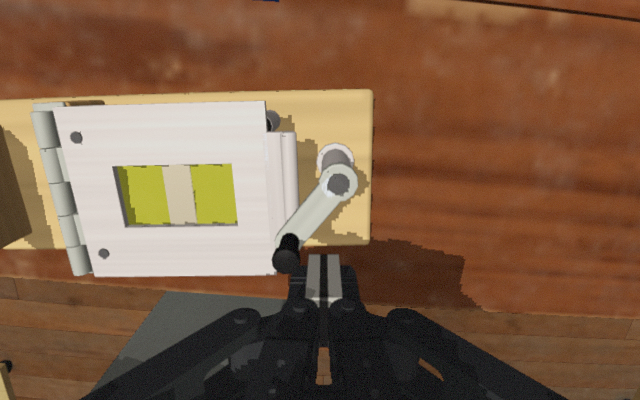

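The keeper has turned to about 0.75 rad: post at (287, 250), arm pointing towards the leaf's near corner. Continuing.

```bash
python3 -m pendant '[[0,-0.008,-0.0055,0],[0,-0.0075,-0.0055,0],[0,-0.006,-0.007,0],[0,-0.0045,-0.006,0],[0,0,0,0]]' 
python3 - <<'E'
from plan import *
D([(-7.6,-107,74),(-4,-106,74)])
im=ctrl.snapshot("wrist");cv2.imwrite("pics/w12.png",im)
E
```

```text
time: 10.58
tcp_pos: [0.4502, -0.1414, 0.2458]
orientation: [2.178, 0.085, -2.185]
wrist_force: [-4.9, -3.0, 2.0]
finger_gap: -0.0003
t 10.575 tcp [ 0.4502 -0.1414  0.2458] F [-4.9 -3.   2. ] q [-0.47  0.04  2.05 -0.    1.06  1.02]
tip in jig [-0.0073 -0.1077] 0.0728
(-7.6, -107, 74) [-1.2 -0.7  0.4]
(-4, -106, 74) [-0.  -1.1 -3.6]
```

View pics/w12.png

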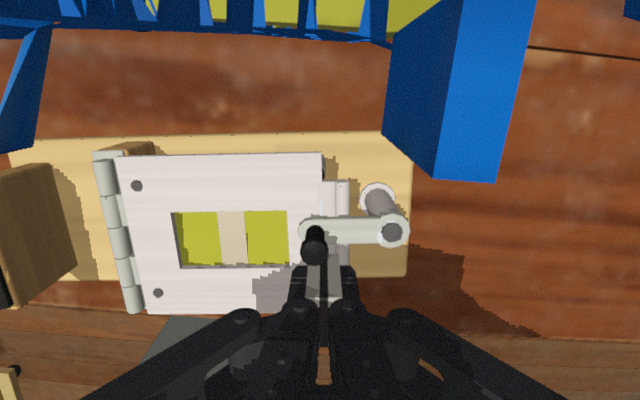

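The arm now lies across the nose, from the pivot at (392, 232) to its end at (305, 230). I'll push a little further to feel for the stop.

```bash
python3 -m pendant '[[0,0,-0.0015,0],[0,0,-0.0015,0],[0,0,0,0]]' ; python3 -m pendant '[[0,0,-0.0015,0],[0,0,-0.001,0],[0,0,0,0],[0,0,0,0]]' 
python3 - <<'E'
from plan import *
D([(-7.6,-107,74)])
im=ctrl.snapshot("wrist");cv2.imwrite("pics/w13.png",im)
E
```

```text
time: 11.0
tcp_pos: [0.4517, -0.1413, 0.2455]
orientation: [2.173, 0.086, -2.191]
wrist_force: [-13.5, -3.5, 8.0]
finger_gap: 0.0
time: 11.5
tcp_pos: [0.4529, -0.1412, 0.2452]
orientation: [2.168, 0.087, -2.196]
wrist_force: [-22.4, -4.6, 13.8]
finger_gap: -0.0002
t 11.5 tcp [ 0.4529 -0.1412  0.2452] F [-22.4  -4.6  13.8] q [-0.47  0.05  2.04 -0.01  1.07  1.03]
tip in jig [-0.0045 -0.1078] 0.0722
(-7.6, -107, 74) [-1.8 -0.7  3.1]
```

View pics/w13.png

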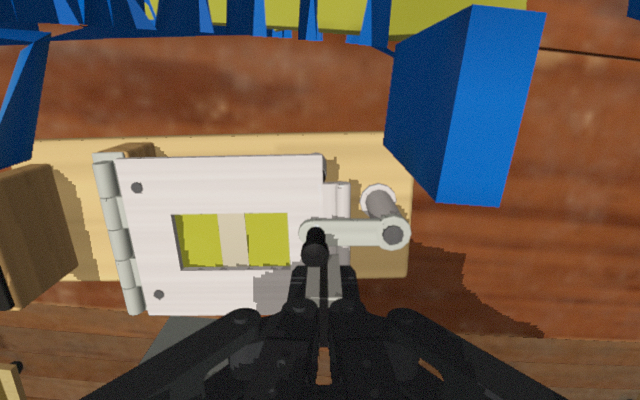

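The force climbs steadily to 22 N while the arm no longer turns, so it's at its stop. Next I'll back away from the post towards the robot, lift, and measure the final state.

```bash
python3 -m pendant '[[0,0,0.006,0],[0,0.003,0.018,0],[-0.04,0,0,0],[-0.06,0,0,0],[0,0.03,0,0],[0,0,0,0],[0,0,0,0]]' 
python3 - <<'E'
from plan import *
D([])
im=ctrl.snapshot("wrist");cv2.imwrite("pics/w14.png",im)
cv2.imwrite("pics/w14z.png",cv2.resize(im[60:300,0:400],None,fx=2,fy=2,interpolation=cv2.INTER_CUBIC))
for n in ("stencil_leaf","keeper_arm","keeper_post"):
    print(n,[(np.round(r["bbox"]).tolist(),round(r["conf"],2)) for r in ctrl.search_frame(n,"wrist")][:3])
ctrl.snapshot("top")
for n in ("nest_bundle_mid","lot_stamp_mid","row_block_mid","spare_bundle_mid"):
    print(n,[(np.round(r["bbox"]).tolist(),round(r["conf"],2)) for r in ctrl.search_frame(n,"top")][:3])
E
```

```text
time: 12.42
tcp_pos: [0.4344, -0.1754, 0.3454]
orientation: [2.182, 0.086, -2.184]
wrist_force: [1.0, 0.2, -0.6]
finger_gap: -0.0001
t 12.425 tcp [ 0.4344 -0.1754  0.3454] F [ 1.   0.2 -0.6] q [-0.55 -0.11  1.98  0.    1.27  0.94]
tip in jig [-0.0262 -0.1401] 0.1724
stencil_leaf [([134.0, 105.0, 301.0, 217.0], 0.87)]
keeper_arm [([258.0, 141.0, 334.0, 168.0], 0.9)]
keeper_post [([260.0, 141.0, 338.0, 173.0], 0.59)]
nest_bundle_mid [([314.0, 213.0, 326.0, 224.0], 0.6), ([436.0, 206.0, 460.0, 223.0], 0.19)]
lot_stamp_mid [([414.0, 208.0, 430.0, 222.0], 0.67)]
row_block_mid [([172.0, 154.0, 211.0, 185.0], 0.85)]
spare_bundle_mid [([435.0, 205.0, 460.0, 224.0], 0.94), ([412.0, 205.0, 430.0, 222.0], 0.26)]
```

View pics/w14z.png

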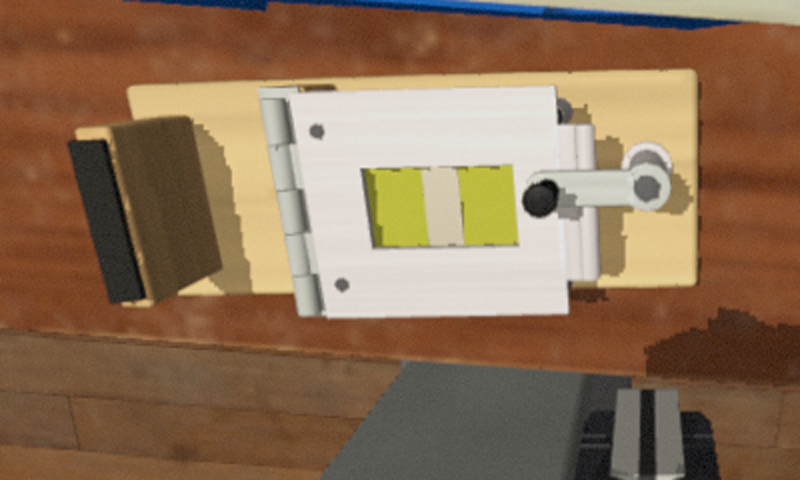

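Leaf flat, keeper arm across the nose (pivot (324, 153) and post head (270, 158) in full-picture pixels), gripper clear. A last numeric check of both angles before handing in.

```bash
python3 - <<'E'
from plan import *
T=T_cw("wrist")
def J(uv,z):
    p=atz("wrist",[uv],z,T)[0]; d=p[:2]-q[:2]; return np.array([c*d[0]+s_*d[1],-s_*d[0]+c*d[1]])
piv=J((647/2,60+187/2),.067); post=J((540/2,60+198/2),.088); v=post-piv
a=J((556/2,60+87/2),.055);b=J((569/2,60+316/2),.055)
# jig yaw check via arm-level reference: board far edge
e1=J((130/2,60+87/2),.015);e2=J((695/2,60+70/2),.015);e=e1-e2
print("piv",piv.round(4),"post",post.round(4),"len",np.linalg.norm(v).round(4),"k",np.arctan2(v[1],-v[0]).round(3),"edge dir",np.arctan2(e[1],-e[0]).round(3),"edge len",np.linalg.norm(e).round(4))
print("plate end corners",a.round(4),b.round(4),"nose",J((585/2,60+125/2),.057).round(4),J((590/2,60+280/2),.057).round(4))
s=ctrl.observe();print(s["time"],s["wrist_force"].round(1))
E
```

```text
piv [ 0.0099 -0.1401] post [ 0.0107 -0.1043] len 0.0358 k 1.594 edge dir 1.566 edge len 0.242
plate end corners [ 0.045  -0.1075] [-0.0444 -0.1077] nose [ 0.0314 -0.1177] [-0.0286 -0.117 ]
12.875 [ 0.2  0.3 -0.2]
```

```bash
python3 -c "
from bench import ctrl
print(ctrl.job_done()); print(ctrl.observe()['time'])"
```

```text
the job is handed in; nothing more can be done
None
the job is handed in; nothing more can be done
```

The leaf is flat on its stops over the bundle, the keeper's arm is across its nose at the stop, and I handed the job in at about 13 s of the allowed 51. The hand-in gave no verdict.

**What I did:** With the closed fingertips I pushed the leaf up by its nose, over the spine and down, at about 1 rad/s as planned and slower at the end. I finished with a light press of 17 N. Then I swept the keeper round by its black post until it stopped (22 N), backed off and lifted clear.

**Last checks:**
- **Leaf:** while pressing, the fingertip stood at 55.0 mm, the height of the closed leaf's top. In the last picture the plate is 89 mm wide where it should be 88, and the nose is at y −117 mm where it should be −115. Both fit a flat leaf.
- **Keeper:** measured at about 1.59 rad against a stop of 1.57, with the post 35.8 mm from the pivot where it should be 36.
- **Robot:** wrist force is about 0 N, so it touches nothing.
- **Other things:** the block, stamp and second bundle are within about 4 px (around 12 mm) of their first detections in the top picture. That is the detector's own scatter, and the robot never came near them. The nest bundle shows in its place through the window. Its exact position was only judged by eye, because the leaf hides most of it.

**Disagreement:** the top camera was off by up to about 2 px (about 5 mm) from the wrist views in my fit, so I mainly relied on the wrist camera. While the finger was low over the jig, the wrist camera's picture clipped through the crate wall. The sideways force was near zero on the way down, with about 7 N during the 17 N press.

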